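# Fit a new feed wheel on the letter feeder and hold it down for its clip

## Robot

A 6-joint arm with a two-finger parallel gripper is mounted at the origin on the work surface. World frame = base frame: x ahead of the robot, y to its left, z up, the work surface at z = 0. Lengths are in m, angles in rad, forces in N, time in s.
With the tool pointing down it reaches from about 0.35 to 0.975 m from the base axis. Payload 4.9 kg.
Tool frame: the origin (TCP) lies at the very end of the fingers, on their centre line; the grasp point (between the pads) lies 19 mm behind it (ctrl.grasp_offset is the distance from the TCP to the grasp point, in m); y points along the fingers, z is the direction in which the jaws open and shut, and the axes are right-handed (so a half turn about y gives the same grasp; the last joint's range is limited). The gripper opens to 85 mm and grips with 20 to 120 N. Pads are 22 mm wide; open, the fingers measure 114 mm over their backs; the gripper's body (76 mm by 85 mm) begins 54 mm behind the grasp point. The pads swing forward as they close: fully open they stand 13 mm farther back than shut.
Start: joints at [1.183, 0.053, 1.613, -0, 1.476, -0.119], TCP at [0.166, 0.603, 0.231] pointing down, gripper open.
Joint ranges: [-3.01, 3.01], [-1.01, 2.22], [0.06, 2.58], [-1.02, 4.17], [0.09, 2.62], [-3.14, 3.14]. Speed limits (rad/s): [2.57, 2.57, 3.14, 3.14, 3.14, 3.14].

## Interface

Orientations are given as a rotation vector (axis times angle).
In Python, from station import ctrl, eyes, finish_job, find_in, regions_of, pinpoint gives the robot as it stands.
- The arm moves only by the tool play_rows, never from a script. Its argument "moves" is a list of rows, each an object of numbers: "x", "y", "z": the shift along the world's x, y, z in cm; "turn": the turn about the world's z in degrees; "jaw": the finger opening in cm, from 0 to 8.54. A call has 1 to 8 rows; each row shifts and turns the commanded pose from where the row before left it; what a row does not reach is not made up. A row lasts 1/12 s, in which the tool goes at most 41.7 mm and 7.16 degrees, less where a joint would pass 70% of its speed; a pose out of reach is approached as far as the arm can. A call is refused whole if a number of a shift passes 4.17 or a number of a turn 7.16, either way. A call with a gripper value outside its range is refused whole. The fingers move at their own pace and stop on an object; "squeeze" is the grip in N (left out, the last holds). Time passes only in rows, so rows that do not move let the fingers close. It gives the time, the measured TCP pose, the force and the opening at its end, in the units of the state.
- ctrl.get_obs(): the state, without advancing time (a new reading comes with each control period).
- eyes.get_image(name): name is "side" or "top"; returns a dict with "img" (384x512x3 uint8, red, green, blue), "camera_matrix" (3x3 intrinsics, pixels), "D" ([k1, k2, p1, p2, k3] as OpenCV has them; the pictures are not rectified), "cam_to_world" (4x4, takes a point from camera to world coordinates). Camera axes: x right, y up, looking along -z (the intrinsics and any distortion apply to the point x, -y, -z); pixel columns grow to the right and rows downward; lengths in m; the calibration is good to about 2 mm. A picture is of the moment at which its call begins. There is no depth.
- finish_job(): hands the job in, once; it reports no verdict.
Trained networks look in the newest picture that a camera, given by its name, has taken for a name from the list of things; names that differ only in an ending like _2 or _b are one class to them, and where a whole thing is asked for, a point or a joint stands for the part that bears it (a point fixed in the world has none). Each returns a list of dicts, best first, with "score" (0 to 1); they miss things now and then, are a little off and sometimes report something else, mostly with a low value. They report only what shows in the picture. A call takes as long as a camera call. They do not tell look-alikes from the thing itself.
- find_in(camera, query): "point" ([column, row] in pixels, amid what is visible of it).
- regions_of(camera, query): "pixels" (384x512 bool, what is visible of it) and "point" ([column, row] in pixels, amid what is visible of it).
- pinpoint(camera, query): "point" ([column, row] in pixels: a listed point, or the origin of a listed thing).
The state is a dict: "t": time; "q": joint angles; "dq": joint speeds; "effort": joint torques, N m; "tool_pos": TCP position; "tool_rot": TCP orientation; "contact_force": force on the tool from outside, world axes, zero at the start; "wrist_torque": the same for the moment, N m; "opening": finger opening in m.
Only numpy, scipy, OpenCV 4.12 (cv2) and the standard library are available. Lean on these libraries where they do the work, as an engineer would, in place of code of your own. Each camera call takes 0.05 s, during which the arm holds its last target.

## Task

Take the new feed wheel (rubber tyre, hexagonal neck) from the bench and fit it, neck up, on the upright splined spindle of the letter feeder: turn it until the splines mesh, then slide it down. Press it fully home against its spring, down onto the seat, and keep it pressed there so that the retaining clip can be fitted: the program finishes while the robot is still holding the wheel down. Leave the date stamp, the clip dish and the small parcel where they are.

Things in the scene. Friction and masses are not known exactly. Their poses are not given: they have to be found in the camera images.
- wheel_neck (a point): The new feed wheel, loose, standing neck up; 0.17 to 0.35 kg, 64 mm high: a black rubber tyre 76 mm in diameter, 28 mm high, and above it a grey hexagonal neck 40 mm across flats, 46 across corners, 36 mm high. Point on the axis, 48 mm above the underside (20 above the tyre's top, 16 below the neck's top). z up the axis; one flat faces +x, the others every 60 degrees.
- wheel_bore (a point): The middle of the wheel's underside, where the bore opens; axes as wheel_neck. The bore runs right through: 28 mm in diameter inside its six lands, with six straight grooves 8 mm wide, 34 mm across their bottoms, at 0, 60, 120... degrees from +x, each behind the middle of a flat of the neck (the lands are at the corners).
- spigot: The feeder's upright steel spindle; it is fixed and cannot turn, but stands at another angle on each start. Origin on its axis in the plane of the seat, on which the wheel's underside rests when home: a dark round shoulder 52 mm in diameter, 8 mm above the deck. z up. Six straight teeth 6 mm wide, 32 mm across tips, from the seat to 32 mm above it, at 0, 60, 120... degrees from +x.
- spindle_nose (a point): The spindle's tip, on its axis, 76 mm above the seat; axes as spigot. Tapered nose, 16 mm across at the tip, 25 mm at 8 mm below; then a smooth pilot 25 mm in diameter (clip groove 8 to 10 mm below the tip) down to the teeth 44 mm below. The splines mesh when the x axes of wheel and spindle differ by a multiple of 60 degrees, within about 4 degrees; else the wheel stops on the tops of the teeth.
- spring_collar (a joint): Steel spring collar, a 44 mm ring round the foot of the spindle, pressed down by the wheel: 0 when free (its top 12 mm above the seat), 0.012 m when the wheel is home on the seat. It pushes up with about 5 N at 0 and 12 N at 0.012: a wheel let go rises 12 mm off the seat.
- feeder: The letter feeder, a fixed grey-green machine, 240 mm (x) by 400 mm (y), its deck 70 mm above the bench; origin on the bench under its middle, z up. The spindle stands at x -50, y 0. Above the deck: upright letters (x -15 to 20, y 85 to 190) 112 mm high, control box (x -112 to -32, y 102 to 188) 53 mm, exit rollers (x -28 and 5, y -165) 48 mm.
- feeder_window (a point): The middle of the window in the feeder's thin aluminium fence, on the deck, 34 mm in front (+x) of the spindle's axis; axes as feeder. The fence runs along y, 60 mm high above the deck; its window, where the wheel belongs, is 110 mm wide. At x +26 mm from here a black idler roller, 26 mm in diameter, stands 36 mm above the deck.
- date_stamp: Bystander: hand date stamp standing upright, 36 mm in diameter at the foot, 98 mm tall, dark wooden handle; origin at the centre of its underside.
- clip_dish: Bystander: shallow aluminium dish 74 mm in diameter, 18 mm high, with the retaining clip in it; origin at the centre of its underside.
- parcel: Bystander: small cardboard parcel 80 by 60 by 45 mm; origin at the centre of its underside.
Things that resemble listed ones, but are neither listed nor needed, are in the scene too. Of the things like the part that bears wheel_neck, leave any that is purple; of the rest the larger one is meant.

How it is judged:
By the outcome, as a careful person would: the job done as asked, in the order asked, and still so for the second after the job is handed in, while the arm keeps its last pose, push and grip.
It also fails if it takes over 42 s, if anything falls off the work surface, if the arm or the gripper's body presses on something with over 40 N, if the wrist force passes 120 N, or if a joint passes its speed limit or range.

## Working session

There is one attempt and no reset: what is moved stays moved. The work goes in short steps, Python scripts to look and compute and a tool call to move; the robot and the scene stay as the last step left them, time stands still between calls to the robot, and variables do not carry over. Pictures are saved under pics/ and viewed, and the job is handed in when it is done.

Besides the shell and the picture viewer there is one more tool, called after "Call:" by a JSON object that holds its "fn" and its "kwargs", one argument or row to a line. play_rows: Moves the arm, as the interface text tells. Its arguments: {"type":"object","properties":{"moves":{"type":"array"},"squeeze":{"type":"number"}},"required":["moves"]}

```bash
mkdir -p pics; ls; python3 - <<'E'
from station import ctrl, eyes, find_in, regions_of, pinpoint
import cv2
o=ctrl.get_obs();print(o['t'],o['tool_pos'],o['tool_rot'],o['opening'],ctrl.grasp_offset)
for c in('side','top'):
    d=eyes.get_image(c);cv2.imwrite(f'pics/{c}0.png',d['img'][:,:,::-1])
    print(c,d['camera_matrix'].tolist(),d['D'],d['cam_to_world'].round(4).tolist())
    for q in('wheel_neck','wheel_bore','spigot','spindle_nose','feeder','feeder_window','date_stamp','clip_dish','parcel'):
        print(q,[(p['point'],round(p['score'],2)) for p in pinpoint(c,q)])
E
```

```text
pics
0.0 [0.16573095 0.60197745 0.23004679] [-1.56247168  0.21147578 -0.21062651] 0.08560562400276268 0.0187
side [[485.6421798871409, 0.0, 251.99168535364043], [0.0, 485.6421798871409, 188.09566501809604], [0.0, 0.0, 1.0]] [-0.20060997  0.          0.          0.          0.        ] [[0.9307, 0.2662, -0.2507, 0.1097], [-0.3654, 0.705, -0.6079, -0.887], [0.0149, 0.6574, 0.7534, 1.1205], [0.0, 0.0, 0.0, 1.0]]
wheel_neck [([212.8, 262.4], 0.93), ([284.2, 279.4], 0.8), ([242.2, 290.0], 0.68)]
wheel_bore [([238.8, 298.5], 0.68), ([212.7, 273.1], 0.58), ([282.9, 286.0], 0.55)]
spigot [([260.5, 132.8], 0.47)]
spindle_nose [([262.5, 250.5], 0.69), ([258.3, 116.5], 0.57)]
feeder [([272.0, 148.4], 0.64)]
feeder_window [([265.0, 133.0], 0.93)]
date_stamp [([329.2, 279.8], 0.85)]
clip_dish [([266.7, 248.7], 0.56), ([261.1, 116.2], 0.55), ([330.9, 278.9], 0.2)]
parcel [([313.2, 235.7], 0.57)]
top [[361.77437040044583, 0.0, 258.18169860623004], [0.0, 361.77437040044583, 190.25694365342434], [0.0, 0.0, 1.0]] [0.02337439 0.         0.         0.         0.        ] [[0.0267, 0.9961, -0.0837, 0.3778], [-0.9996, 0.0268, 0.0, -0.0548], [0.0023, 0.0836, 0.9965, 0.9198], [0.0, 0.0, 0.0, 1.0]]
wheel_neck [([371.5, 202.6], 0.77), ([330.3, 266.0], 0.72), ([365.5, 248.9], 0.62)]
wheel_bore [([357.2, 247.5], 0.8), ([365.2, 201.9], 0.73), ([324.5, 266.8], 0.55), ([371.5, 203.4], 0.48)]
spigot [([312.9, 144.0], 0.59), ([171.8, 142.6], 0.53)]
spindle_nose [([165.0, 137.3], 0.61)]
feeder [([176.3, 132.8], 0.82), ([314.8, 205.8], 0.34)]
feeder_window [([175.1, 132.5], 0.93)]
date_stamp [([379.2, 154.6], 0.73)]
clip_dish [([171.7, 141.4], 0.72), ([315.8, 206.5], 0.67)]
parcel [([311.3, 144.3], 0.86)]
```

View pics/side0.png

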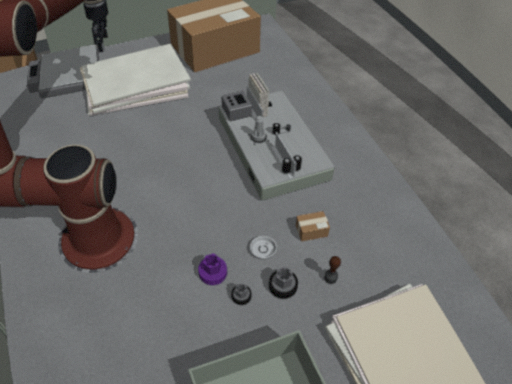

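View pics/top0.png

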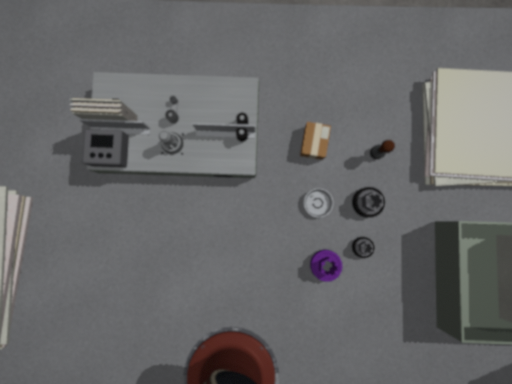

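```bash
cat > h.py <<'E'
import numpy as np,cv2
from station import ctrl, eyes, find_in, regions_of, pinpoint, finish_job
def ray(d,p):
    u=cv2.undistortPoints(np.array([[p]],float),d['camera_matrix'],d['D'])[0,0]
    T=d['cam_to_world'];return T[:3,3],T[:3,:3]@np.array([u[0],-u[1],-1])
def atz(d,p,z):
    o,r=ray(d,p);return o+r*(z-o[2])/r[2]
def tri(ds,ps):
    A=np.zeros((3,3));b=np.zeros(3)
    for d,p in zip(ds,ps):
        o,r=ray(d,p);r=r/np.linalg.norm(r);M=np.eye(3)-np.outer(r,r);A+=M;b+=M@o
    return np.linalg.solve(A,b)
def proj(d,P):
    T=np.linalg.inv(d['cam_to_world']);P=np.atleast_2d(P)@T[:3,:3].T+T[:3,3]
    P=P*[1,-1,-1];return cv2.projectPoints(P,np.zeros(3),np.zeros(3),d['camera_matrix'],d['D'])[0][:,0]
E
python3 - <<'E'
import cv2,numpy as np
a=cv2.imread('pics/top0.png');b=cv2.imread('pics/side0.png')
A=cv2.resize(a[170:300,290:420],None,fx=3,fy=3,interpolation=cv2.INTER_CUBIC)
B=cv2.resize(b[230:330,180:310],None,fx=3,fy=3,interpolation=cv2.INTER_CUBIC)
c=np.zeros((390,790,3),np.uint8);c[:390,:390]=A;c[:300,400:]=B
cv2.imwrite('pics/crop0.png',c)
E
```

```text
(no output)
```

View pics/crop0.png

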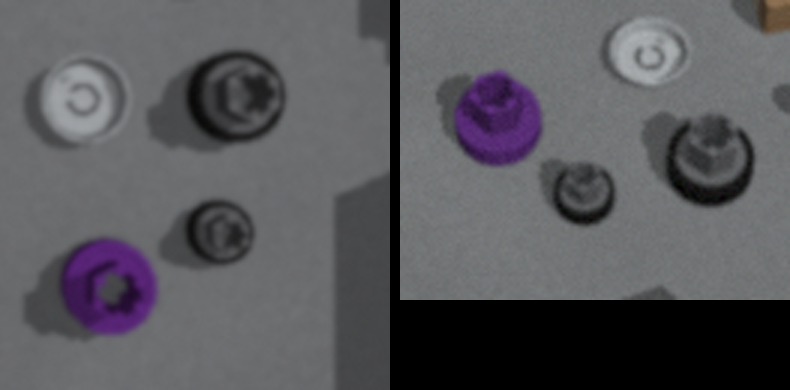

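The candidates in the top view are purple (327,265), small black (363,247) and large black (369,202). The large black wheel, side (284,281), is the larger non-purple one, and the crop confirms it.

```bash
python3 - <<'E'
from h import *
t=eyes.get_image('top');s=eyes.get_image('side')
np.savez('cal.npz',**{f'{n}_{k}':d[k] for n,d in(('t',t),('s',s)) for k in('camera_matrix','D','cam_to_world')})
print('neck tri',tri([t,s],[(371.5,202.6),(284.2,279.4)]),'bore', tri([t,s],[(365.2,201.9),(282.9,286)]))
print('neck@48 top',atz(t,(371.5,202.6),.048),'side',atz(s,(284.2,279.4),.048))
print('nose tri',tri([t,s],[(165,137.3),(258.3,116.5)]),'top',atz(t,(165,137.3),.154),'side',atz(s,(258.3,116.5),.154))
print('win',atz(t,(175.1,132.5),.07),atz(s,(265,133),.07),tri([t,s],[(175.1,132.5),(265,133)]))
print('spigot',atz(t,(171.8,142.6),.078),atz(s,(260.5,132.8),.078))
for n,d,q in(('top',t,(369,202)),('side',s,(284,281))):
    for r in regions_of(n,'wheel_neck'):
        m=r['pixels'];ys,xs=np.nonzero(m);print(n,r['point'],round(r['score'],2),m.sum(),xs.min(),xs.max(),ys.min(),ys.max())
def up(d,P0,h,f,name):
    c=proj(d,P0)[0].astype(int);i=d['img'][c[1]-h:c[1]+h,c[0]-h:c[0]+h,::-1]
    print(name,c-h);return cv2.resize(i,(390,390),interpolation=cv2.INTER_CUBIC)
a=[up(t,atz(t,(369,202),.03),22,1,'tw'),up(t,atz(t,(168,140),.1),22,1,'ts'),up(s,atz(s,(284,281),.03),24,1,'sw'),up(s,atz(s,(259,125),.1),24,1,'ss')]
g=[np.clip(1.8*x.astype(float),0,255).astype(np.uint8) for x in a]
cv2.imwrite('pics/w.png',np.hstack([g[0],g[2]]));cv2.imwrite('pics/s.png',np.hstack([g[1],g[3]]))
E
```

```text
neck tri [ 0.43117092 -0.33187762  0.03911381] bore [ 0.43355933 -0.328307   -0.00187924]
neck@48 top [ 0.42856406 -0.32838779  0.048     ] side [ 0.4306759  -0.33688067  0.048     ]
nose tri [0.54951835 0.14514618 0.16383948] top [0.55070623 0.14800143 0.154     ] side [0.55512139 0.15563247 0.154     ]
win [0.58196304 0.14680708 0.07      ] [0.58363788 0.16360024 0.07      ] [0.57541991 0.14203991 0.09142205]
spigot [0.55566132 0.15158396 0.078     ] [0.56698581 0.16145592 0.078     ]
top [368.0, 205.8] 0.93 797 352 384 186 217
top [324.9, 263.7] 0.78 753 310 342 250 281
top [359.9, 247.8] 0.75 365 352 374 237 257
side [241.3, 298.1] 0.82 367 231 251 283 305
side [212.2, 272.7] 0.8 781 198 227 253 286
side [284.6, 285.5] 0.7 717 268 297 267 298
side [257.9, 130.3] 0.18 177 253 263 116 136
tw [346 179]
ts [146 118]
sw [259 256]
ss [234 101]
```

View pics/w.png

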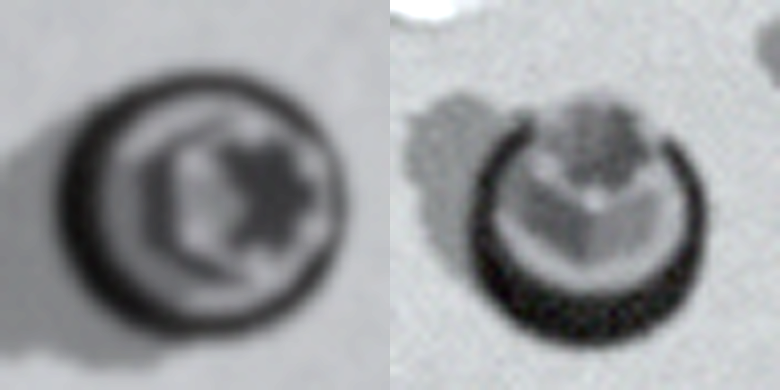

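View pics/s.png

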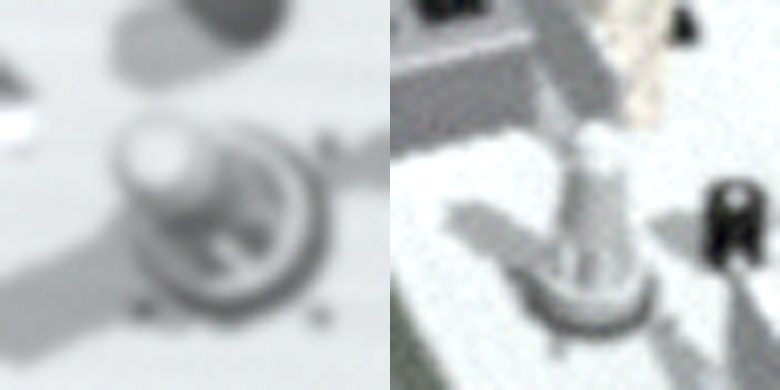

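```bash
cat >> h.py <<'E'
def cal():
    z=np.load('cal.npz');return [{k:z[f'{n}_{k}'] for k in('camera_matrix','D','cam_to_world')} for n in 'ts']
_a=np.linspace(0,2*np.pi,181)[:-1]
def circ(c,r,z): return np.c_[c[0]+r*np.cos(_a),c[1]+r*np.sin(_a),0*_a+z]
def bbox(d,c,cyls):
    p=np.vstack([proj(d,circ(c,r,z)) for r,z in cyls]);return np.r_[p.min(0),p.max(0)]
E
python3 - <<'E'
from h import *
from scipy.optimize import least_squares as ls
t,s=cal()
w=[(.038,0),(.038,.028)]
ft=lambda c:bbox(t,c,w)-[352.8,186.7,385.3,217.2]
fs=lambda c:(bbox(s,c,w)-[268.8,0,298.1,298.7])[[0,2,3]]
g=[.43,-.33]
for f in(ft,fs,lambda c:np.r_[ft(c),fs(c)]):
    r=ls(f,g);print('wheel',r.x.round(4),r.fun.round(1))
w=[(.026,.07),(.026,.078)]
ft=lambda c:(bbox(t,c,w)-[161.2,0,183,154.7])[[0,2,3]]
fs=lambda c:(bbox(s,c,w)-[249.4,0,266.6,142.5])[[0,2,3]]
fn=lambda c:proj(t,[c[0],c[1],.154])[0]-[164.2,135.8]
g=[.55,.15]
for f in(ft,fs,fn,lambda c:np.r_[ft(c),fs(c)]):
    r=ls(f,g);print('spig',r.x.round(4),r.fun.round(1))
E
```

```text
wheel [ 0.4315 -0.3322] [-0.7 -0.2  0.7  0.2]
wheel [ 0.4341 -0.3291] [-0.3  0.3 -0. ]
wheel [ 0.4324 -0.3315] [-1.  -0.6  0.4 -0.1 -0.5  0.   1. ]
spig [0.5543 0.1516] [-0.5  0.5 -0. ]
spig [0.5557 0.1546] [ 0.4 -0.4  0. ]
spig [0.5539 0.1499] [0. 0.]
spig [0.5546 0.152 ] [-0.7  0.4 -0.1  0.3 -0.4  0.6]
```

```bash
python3 - <<'E'
from h import *
from scipy.spatial.transform import Rotation as R
t,s=cal()
print(R.from_rotvec(ctrl.get_obs()['tool_rot']).as_matrix().round(3))
def hexp(c,yaw,z): 
    a=np.radians(yaw+30+60*np.arange(6));return np.c_[c[0]+.0231*np.cos(a),c[1]+.0231*np.sin(a),0*a+z]
T=cv2.imread('pics/top0.png');S=cv2.imread('pics/side0.png')
out=[]
for yaw in(15,30,45):
    col=[]
    for d,I,o,h,c in((t,T,(346,179),44,(.4317,-.3320)),(s,S,(259,256),48,(.4341,-.3291))):
        f=260/h
        J=np.clip(1.8*cv2.resize(I[o[1]:o[1]+h,o[0]:o[0]+h],(260,260),interpolation=cv2.INTER_CUBIC).astype(float),0,255).astype(np.uint8)
        for z,cl in((.064,(0,255,0)),(.028,(0,0,255))):
            p=(proj(d,hexp(c,yaw,z))-o+.5)*f
            cv2.polylines(J,[p.round().astype(int)],True,cl,1)
        for r,z in((.038,0),(.038,.028)):
            cv2.polylines(J,[((proj(d,circ(c,r,z))-o+.5)*f).round().astype(int)],True,(255,120,0),1)
        col.append(J)
    out.append(np.vstack(col))
cv2.imwrite('pics/hex.png',np.hstack(out))
E
```

```text
[[ 0.964  0.     0.266]
 [-0.266  0.     0.964]
 [ 0.    -1.     0.   ]]
```

View pics/hex.png

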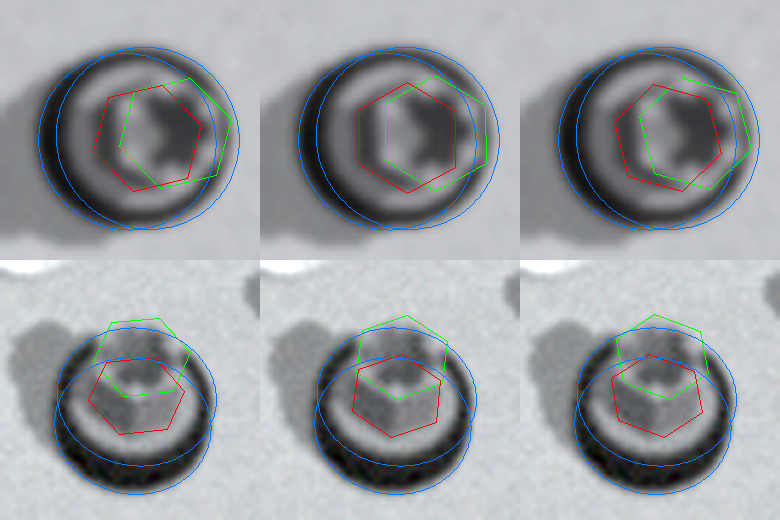

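Call:
{"fn": "play_rows", "kwargs": {
  "moves": [
    {"x": 2.3,"y": -3.2,"turn": 2},
    {"x": 2.3,"y": -3.2,"turn": 2},
    {"x": 2.3,"y": -3.2,"turn": 2},
    {"x": 2.3,"y": -3.2,"turn": 2},
    {"x": 2.3,"y": -3.2,"turn": 2},
    {"x": 2.3,"y": -3.2,"turn": 2},
    {"x": 2.3,"y": -3.2,"turn": 2},
    {"x": 2.3,"y": -3.2,"turn": 1.4}
  ]
}}

```text
invalid input
```

Call:
{"fn": "play_rows", "kwargs": {
  "moves": [
    {"x": 2.3,"y": -3.2},
    {"x": 2.3,"y": -3.2},
    {"x": 2.3,"y": -3.2},
    {"y": -3.9},
    {"y": -3.9},
    {"y": -3.9},
    {"y": -3.9},
    {"y": -3.9}
  ]
}}

```text
invalid input
```

Call:
{"fn": "play_rows", "kwargs": {
  "moves": [
    {"y": -3.9},
    {"y": -3.9},
    {"y": -3.9},
    {"y": -3.9},
    {"y": -3.9},
    {"y": -3.9},
    {"y": -3.9},
    {"y": -3.9}
  ]
}}

```text
invalid input
```

Call:
{"fn": "play_rows", "kwargs": {
  "moves": [
    {"x": 2.3,"y": -3.2,"z": 0,"turn": 2,"jaw": 8.5},
    {"x": 2.3,"y": -3.2,"z": 0,"turn": 2,"jaw": 8.5},
    {"x": 2.3,"y": -3.2,"z": 0,"turn": 2,"jaw": 8.5},
    {"x": 2.3,"y": -3.2,"z": 0,"turn": 2,"jaw": 8.5},
    {"x": 2.3,"y": -3.2,"z": 0,"turn": 2,"jaw": 8.5},
    {"x": 2.3,"y": -3.2,"z": 0,"turn": 2,"jaw": 8.5},
    {"x": 2.3,"y": -3.2,"z": 0,"turn": 2,"jaw": 8.5},
    {"x": 2.3,"y": -3.2,"z": 0,"turn": 1.4,"jaw": 8.5}
  ]
}}

```text
t: 1.87
tool_pos: [0.3507, 0.345, 0.2316]
tool_rot: [-1.57, -0.002, 0.001]
contact_force: [1.2, -0.2, -0.6]
opening: 0.085
```

Call:
{"fn": "play_rows", "kwargs": {
  "moves": [
    {"x": 2.3,"y": -3.2,"z": 0,"turn": 0,"jaw": 8.5},
    {"x": 2.3,"y": -3.2,"z": 0,"turn": 0,"jaw": 8.5},
    {"x": 2.3,"y": -3.2,"z": 0,"turn": 0,"jaw": 8.5},
    {"x": 0,"y": -3.9,"z": 0,"turn": 0,"jaw": 8.5},
    {"x": 0,"y": -3.9,"z": 0,"turn": 0,"jaw": 8.5},
    {"x": 0,"y": -3.9,"z": 0,"turn": 0,"jaw": 8.5},
    {"x": 0,"y": -3.9,"z": 0,"turn": 0,"jaw": 8.5},
    {"x": 0,"y": -3.9,"z": 0,"turn": 0,"jaw": 8.5}
  ]
}}

```text
t: 2.53
tool_pos: [0.4186, 0.0538, 0.2316]
tool_rot: [-1.571, -0.001, -0.001]
contact_force: [0.5, -0.4, -0.4]
opening: 0.0849
```

Call:
{"fn": "play_rows", "kwargs": {
  "moves": [
    {"x": 0,"y": -3.9,"z": 0,"turn": 0,"jaw": 8.5},
    {"x": 0,"y": -3.9,"z": 0,"turn": 0,"jaw": 8.5},
    {"x": 0,"y": -3.9,"z": 0,"turn": 0,"jaw": 8.5},
    {"x": 0,"y": -3.9,"z": 0,"turn": 0,"jaw": 8.5},
    {"x": 0,"y": -3.9,"z": 0,"turn": 0,"jaw": 8.5},
    {"x": 0,"y": -3.9,"z": 0,"turn": 0,"jaw": 8.5},
    {"x": 0,"y": -3.9,"z": 0,"turn": 0,"jaw": 8.5},
    {"x": 0,"y": -3.9,"z": 0,"turn": 0,"jaw": 8.5}
  ]
}}

```text
t: 3.2
tool_pos: [0.4185, -0.2586, 0.2316]
tool_rot: [-1.571, -0.0, -0.001]
contact_force: [0.5, 0.7, 0.8]
opening: 0.085
```

Call:
{"fn": "play_rows", "kwargs": {
  "moves": [
    {"x": 0.65,"y": -3.6,"z": 0,"turn": 0,"jaw": 8.5},
    {"x": 0.7,"y": -3.6,"z": 0,"turn": 0,"jaw": 8.5},
    {"x": 0,"y": 0,"z": -4,"turn": 0,"jaw": 8.5},
    {"x": 0,"y": 0,"z": -4,"turn": 0,"jaw": 8.5},
    {"x": 0,"y": 0,"z": -4,"turn": 0,"jaw": 8.5},
    {"x": 0,"y": 0,"z": -2,"turn": 0,"jaw": 8.5},
    {"x": 0,"y": 0,"z": 0,"turn": 0,"jaw": 8.5}
  ]
}}

```text
t: 3.78
tool_pos: [0.429, -0.3253, 0.0847]
tool_rot: [-1.562, 0.007, 0.006]
contact_force: [-0.7, 0.6, -1.4]
opening: 0.0848
```

```bash
python3 - <<'E'
from h import *
t=eyes.get_image('top');s=eyes.get_image('side')
o=ctrl.get_obs();print(o['tool_pos'])
J=[]
for d,c,h in((t,(372,200),40),(s,(284,270),40)):
    J.append(cv2.resize(d['img'][c[1]-h:c[1]+h,c[0]-h:c[0]+h,::-1],(390,390),interpolation=cv2.INTER_CUBIC))
cv2.imwrite('pics/a1.png',np.clip(np.hstack(J)*1.6,0,255).astype(np.uint8))
E
```

```text
[ 0.43237056 -0.32833997  0.09123235]
```

View pics/a1.png

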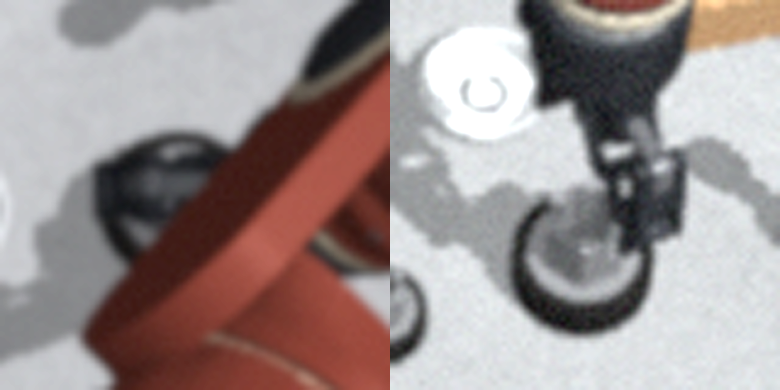

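```bash
python3 - <<'E'
from h import *
t,s=cal()
o=ctrl.get_obs();p=o['tool_pos'];print(o['t'],p)
for d,c in((t,(372,200)),(s,(284,270))):
  print(((proj(d,[p+[0,.05,.012],p+[0,-.05,.012],p+[0,0,0]])-c+40)*390/80).round())
E
```

```text
3.8833 [ 0.43237056 -0.32833997  0.09123235]
[[122. 191.]
 [339. 196.]
 [221. 195.]]
[[161.  94.]
 [240. 251.]
 [198. 183.]]
```

Call:
{"fn": "play_rows", "kwargs": {
  "moves": [
    {"x": 0,"y": 0,"z": -2,"turn": 0,"jaw": 8.5},
    {"x": 0,"y": 0,"z": -2,"turn": 0,"jaw": 8.5},
    {"x": 0,"y": 0,"z": -1.5,"turn": 0,"jaw": 8.5},
    {"x": 0,"y": 0,"z": 0,"turn": 0,"jaw": 8.5},
    {"x": 0,"y": 0,"z": 0,"turn": 0,"jaw": 8.5}
  ]
}}

```text
t: 4.3
tool_pos: [0.4335, -0.3294, 0.0384]
tool_rot: [-1.573, -0.002, -0.001]
contact_force: [0.4, -0.2, 0.2]
opening: 0.0849
```

Call:
{"fn": "play_rows", "kwargs": {
  "moves": [
    {"x": -0.1,"y": -0.1,"z": -0.6,"turn": 0,"jaw": 6},
    {"x": 0,"y": 0,"z": 0,"turn": 0,"jaw": 5},
    {"x": 0,"y": 0,"z": 0,"turn": 0,"jaw": 4.2},
    {"x": 0,"y": 0,"z": 0,"turn": 0,"jaw": 3},
    {"x": 0,"y": 0,"z": 0,"turn": 0,"jaw": 3},
    {"x": 0,"y": 0,"z": 0,"turn": 0,"jaw": 3},
    {"x": 0,"y": 0,"z": 0,"turn": 0,"jaw": 3}
  ],
  "squeeze": 30
}}

```text
t: 4.88
tool_pos: [0.4321, -0.33, 0.0315]
tool_rot: [-1.572, -0.001, -0.001]
contact_force: [-0.0, 1.8, 6.7]
opening: 0.0402
```

Call:
{"fn": "play_rows", "kwargs": {
  "moves": [
    {"x": 0,"y": 0,"z": 0,"turn": 0,"jaw": 3},
    {"x": 0,"y": 0,"z": 0,"turn": 0,"jaw": 3},
    {"x": 0,"y": 0,"z": 0,"turn": 0,"jaw": 3}
  ],
  "squeeze": 80
}}

```text
t: 5.13
tool_pos: [0.4324, -0.3303, 0.0317]
tool_rot: [-1.572, -0.001, -0.001]
contact_force: [-0.3, 0.4, 5.5]
opening: 0.0392
```

```bash
python3 - <<'E'
from h import *
t,s=cal()
T=cv2.imread('pics/top0.png');S=cv2.imread('pics/side0.png')
def prof(yaw,z):
    pts=[]
    for k in range(6):
        a=np.radians(yaw+60*k);u=np.array([np.cos(a),np.sin(a)]);v=np.array([-u[1],u[0]])
        for r,w in((.0125,-.003),(.016,-.003),(.016,.003),(.0125,.003)): pts.append(np.r_[r*u+w*v,z])
    return np.array(pts)
rows=[]
for d,I,o,h,c in((t,T,(152,122),36,(.5541,.1508)),(s,S,(240,108),36,(.5557,.1546))):
    f=390/h;row=[]
    J0=np.clip(1.5*cv2.resize(I[o[1]:o[1]+h,o[0]:o[0]+h],(390,390),interpolation=cv2.INTER_CUBIC).astype(float),0,255).astype(np.uint8)
    J=J0.copy()
    for z,cl in((.11,(0,255,0)),(.09,(0,0,255))):
        p=prof(0,z)+[c[0],c[1],0]
        cv2.polylines(J,[((proj(d,p)-o+.5)*f).round().astype(int)],True,cl,1)
    for r,z in((.026,.078),(.022,.09),(.008,.154)):
        cv2.polylines(J,[((proj(d,circ(c,r,z))-o+.5)*f).round().astype(int)],True,(255,120,0),1)
    rows.append(np.hstack([J0,J]))
cv2.imwrite('pics/spt.png',rows[0]);cv2.imwrite('pics/sps.png',rows[1])
E
```

```text
(no output)
```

View pics/spt.png

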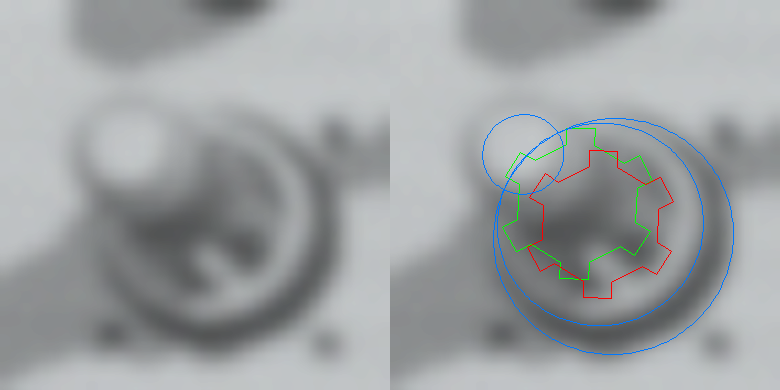

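View pics/sps.png

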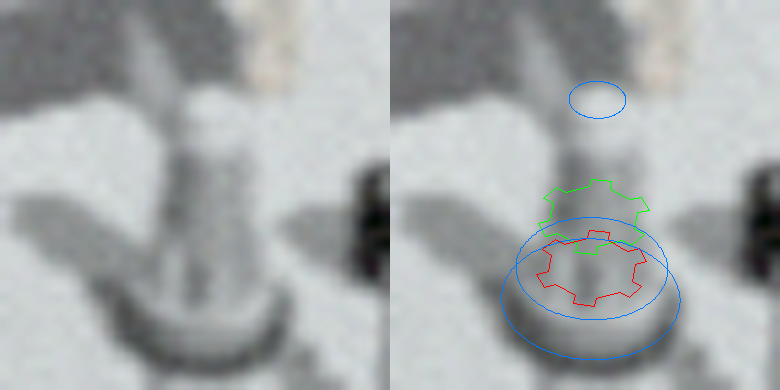

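Call:
{"fn": "play_rows", "kwargs": {
  "moves": [
    {"x": 0,"y": 0,"z": 1.5,"turn": 0,"jaw": 3},
    {"x": 0,"y": 0,"z": 3.5,"turn": 0,"jaw": 3},
    {"x": 0,"y": 0,"z": 4,"turn": 0,"jaw": 3},
    {"x": 0,"y": 0,"z": 4,"turn": -2,"jaw": 3},
    {"x": 0,"y": 0,"z": 4,"turn": -2,"jaw": 3},
    {"x": 0.5,"y": 2,"z": 2,"turn": -2.5,"jaw": 3},
    {"x": 0.9,"y": 3.6,"z": 0,"turn": 0,"jaw": 3},
    {"x": 0.9,"y": 3.6,"z": 0,"turn": 0,"jaw": 3}
  ]
}}

```text
t: 5.8
tool_pos: [0.4549, -0.2375, 0.2218]
tool_rot: [-1.57, 0.089, -0.093]
contact_force: [1.2, 0.9, -4.6]
opening: 0.039
```

Call:
{"fn": "play_rows", "kwargs": {
  "moves": [
    {"x": 0.9,"y": 3.6,"z": 0,"turn": 0,"jaw": 3},
    {"x": 0.9,"y": 3.6,"z": 0,"turn": 0,"jaw": 3},
    {"x": 0.9,"y": 3.6,"z": 0,"turn": 0,"jaw": 3},
    {"x": 0.9,"y": 3.6,"z": 0,"turn": 0,"jaw": 3},
    {"x": 0.9,"y": 3.6,"z": 0,"turn": 0,"jaw": 3},
    {"x": 0.9,"y": 3.6,"z": 0,"turn": 0,"jaw": 3},
    {"x": 0.9,"y": 3.6,"z": 0,"turn": 0,"jaw": 3},
    {"x": 0.9,"y": 3.6,"z": 0,"turn": 0,"jaw": 3}
  ]
}}

```text
t: 6.47
tool_pos: [0.5256, 0.0524, 0.2186]
tool_rot: [-1.569, 0.091, -0.087]
contact_force: [1.3, -0.2, -4.4]
opening: 0.0392
```

```bash
python3 - <<'E'
from h import *
s=eyes.get_image('side');t=eyes.get_image('top')
o=ctrl.get_obs();print(o['t'],o['tool_pos'],o['tool_rot'],o['contact_force'],o['opening'],o['q'])
cv2.imwrite('pics/b1.png',cv2.resize(s['img'][60:220,160:370,::-1],None,fx=3.5,fy=3.5,interpolation=cv2.INTER_CUBIC))
E
```

```text
6.5667 [0.52596956 0.05511728 0.21860193] [-1.56708936  0.08614289 -0.08213171] [-0.11798471 -1.32461426 -3.78493258] 0.039389028358287684 [-0.0374833  -0.16962468  1.84724059  0.00211892  1.46649669 -1.50133632]
```

View pics/b1.png

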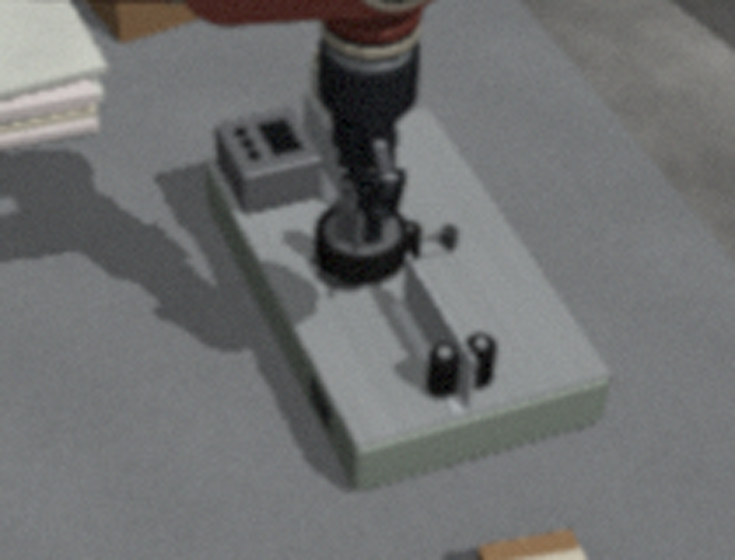

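Call:
{"fn": "play_rows", "kwargs": {
  "moves": [
    {"x": 0.9,"y": 3.2,"z": 0,"turn": 0,"jaw": 3},
    {"x": 0.95,"y": 3.2,"z": 0,"turn": 0,"jaw": 3},
    {"x": 1.0,"y": 3.15,"z": 0,"turn": 0,"jaw": 3},
    {"x": 0,"y": 0,"z": -0.8,"turn": 0,"jaw": 3},
    {"x": 0,"y": 0,"z": 0,"turn": 0,"jaw": 3},
    {"x": 0,"y": 0,"z": 0,"turn": 0,"jaw": 3},
    {"x": 0,"y": 0,"z": 0,"turn": 0,"jaw": 3}
  ]
}}

```text
t: 7.15
tool_pos: [0.5544, 0.1449, 0.2114]
tool_rot: [-1.57, 0.091, -0.089]
contact_force: [0.7, -0.5, -4.1]
opening: 0.0396
```

```bash
python3 - <<'E'
from h import *
s=eyes.get_image('side');t=eyes.get_image('top')
o=ctrl.get_obs();print(o['t'],o['tool_pos'],o['tool_rot'],o['contact_force'],o['opening'])
p=o['tool_pos']
for n,d in(('side',s),('top',t)):
    for r in regions_of(n,'wheel_neck')[:4]:
        ys,xs=np.nonzero(r['pixels']);print(n,r['point'],round(r['score'],2),xs.min(),xs.max(),ys.min(),ys.max())
    z=p[2]-.0317;print('pred',bbox(d,p[:2],[(.038,z),(.038,z+.028)]).round(1))
J=[]
for d,c,h in((s,proj(s,p-[0,0,.02])[0].astype(int),36),(t,proj(t,p-[0,0,.02])[0].astype(int),36)):
    f=390/72;o2=c-h
    I=np.clip(1.8*cv2.resize(d['img'][o2[1]:o2[1]+72,o2[0]:o2[0]+72,::-1],(390,390),interpolation=cv2.INTER_CUBIC).astype(float),0,255).astype(np.uint8)
    if d is s:
        for zz in(z,z+.028): cv2.polylines(I,[((proj(d,circ(p[:2]+[0.0014,.0033],.038,zz))-o2+.5)*f).round().astype(int)],True,(255,120,0),1)
    J.append(I)
cv2.imwrite('pics/b2.png',np.hstack(J))
E
```

```text
7.25 [0.55486483 0.14487446 0.21230615] [-1.56914605  0.09043944 -0.0903426 ] [-0.17904437 -0.47196559 -3.24525823] 0.03893202673210186
side [214.3, 270.5] 0.89 198 227 254 285
side [242.1, 298.4] 0.61 231 251 284 304
side [259.5, 111.5] 0.58 247 272 92 120
pred [247.1  96.7 272.9 120.3]
top [327.5, 262.9] 0.82 309 342 250 281
top [165.8, 142.4] 0.65 155 182 130 150
top [359.6, 244.5] 0.65 352 373 237 257
pred [140.5 110.3 181.7 150.5]
```

View pics/b2.png

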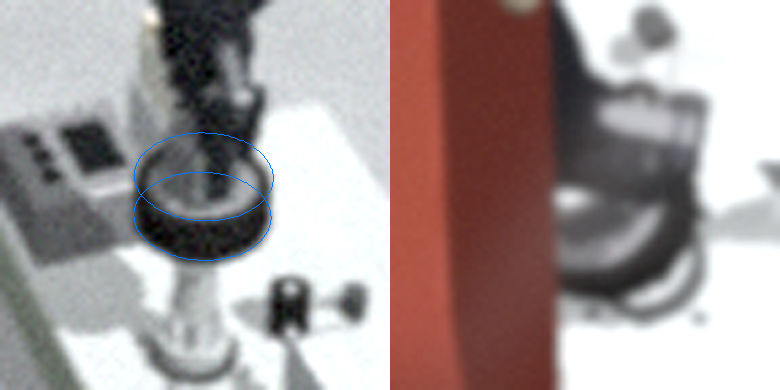

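Call:
{"fn": "play_rows", "kwargs": {
  "moves": [
    {"x": 0,"y": 0.68,"z": 0,"turn": 0,"jaw": 3},
    {"x": 0,"y": 0,"z": -1,"turn": 0,"jaw": 3},
    {"x": 0,"y": 0,"z": -1,"turn": 0,"jaw": 3},
    {"x": 0,"y": 0,"z": -0.8,"turn": 0,"jaw": 3},
    {"x": 0,"y": 0,"z": 0,"turn": 0,"jaw": 3},
    {"x": 0,"y": 0,"z": 0,"turn": 0,"jaw": 3}
  ]
}}

```text
t: 7.85
tool_pos: [0.5541, 0.1527, 0.1826]
tool_rot: [-1.57, 0.091, -0.087]
contact_force: [1.2, -0.6, -2.6]
opening: 0.0391
```

```bash
python3 - <<'E'
from h import *
s=eyes.get_image('side');t=eyes.get_image('top')
o=ctrl.get_obs();print(o['t'],o['tool_pos'],o['tool_rot'],o['contact_force'],o['wrist_torque'],o['opening'])
p=o['tool_pos'];J=[]
for d,c,h in((s,proj(s,p-[0,0,.03])[0].astype(int),30),(t,proj(t,p-[0,0,.02])[0].astype(int),30)):
    f=390/60;o2=c-h
    I=np.clip(1.8*cv2.resize(d['img'][o2[1]:o2[1]+60,o2[0]:o2[0]+60,::-1],(390,390),interpolation=cv2.INTER_CUBIC).astype(float),0,255).astype(np.uint8)
    J.append(I)
cv2.imwrite('pics/b3.png',np.hstack(J))
E
```

```text
7.95 [0.55505682 0.15283671 0.18427409] [-1.56896647  0.08913212 -0.08910112] [-0.06830871  0.17547817 -2.85543675] [ 1.53919742e-02 -2.04902499e-05  2.17890941e-02] 0.03916107591862725
```

View pics/b3.png

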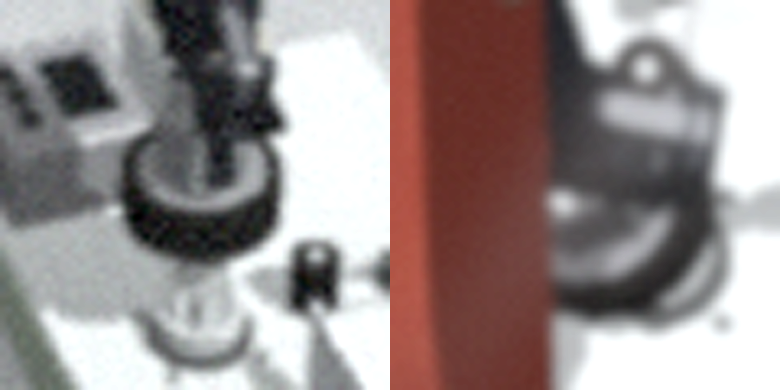

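Call:
{"fn": "play_rows", "kwargs": {
  "moves": [
    {"x": 0,"y": 0,"z": -0.6,"turn": 0,"jaw": 3},
    {"x": 0,"y": 0,"z": -0.6,"turn": 0,"jaw": 3},
    {"x": 0,"y": 0,"z": 0,"turn": 0,"jaw": 3}
  ]
}}

```text
t: 8.2
tool_pos: [0.5542, 0.1527, 0.1707]
tool_rot: [-1.569, 0.091, -0.087]
contact_force: [0.1, -0.0, -4.1]
opening: 0.0391
```

Call:
{"fn": "play_rows", "kwargs": {
  "moves": [
    {"x": 0,"y": 0,"z": -0.8,"turn": 0,"jaw": 3},
    {"x": 0,"y": 0,"z": -0.8,"turn": 0,"jaw": 3},
    {"x": 0,"y": 0,"z": -0.7,"turn": 0,"jaw": 3},
    {"x": 0,"y": 0,"z": 0,"turn": 0,"jaw": 3}
  ]
}}

```text
t: 8.53
tool_pos: [0.5541, 0.1526, 0.1468]
tool_rot: [-1.57, 0.091, -0.087]
contact_force: [0.1, -0.6, -3.9]
opening: 0.0388
```

Clean on the pilot. The underside is now at about z = 0.115, so I'll probe down past the tooth tops at 0.110.

Call:
{"fn": "play_rows", "kwargs": {
  "moves": [
    {"x": 0,"y": 0,"z": -0.4,"turn": 0,"jaw": 3},
    {"x": 0,"y": 0,"z": -0.3,"turn": 0,"jaw": 3},
    {"x": 0,"y": 0,"z": -0.2,"turn": 0,"jaw": 3},
    {"x": 0,"y": 0,"z": 0,"turn": 0,"jaw": 3},
    {"x": 0,"y": 0,"z": 0,"turn": 0,"jaw": 3}
  ]
}}

```text
t: 8.95
tool_pos: [0.5551, 0.1528, 0.1404]
tool_rot: [-1.569, 0.089, -0.089]
contact_force: [0.1, 0.4, -3.2]
opening: 0.0388
```

Call:
{"fn": "play_rows", "kwargs": {
  "moves": [
    {"x": 0,"y": 0,"z": -0.3,"turn": 0,"jaw": 3},
    {"x": 0,"y": 0,"z": -0.2,"turn": 0,"jaw": 3},
    {"x": 0,"y": 0,"z": 0,"turn": 0,"jaw": 3},
    {"x": 0,"y": 0,"z": 0,"turn": 0,"jaw": 3}
  ]
}}

```text
t: 9.28
tool_pos: [0.5556, 0.1529, 0.1362]
tool_rot: [-1.569, 0.088, -0.091]
contact_force: [-0.4, 0.2, 2.9]
opening: 0.039
```

Call:
{"fn": "play_rows", "kwargs": {
  "moves": [
    {"x": 0,"y": 0,"z": -0.1,"turn": -1.5,"jaw": 3},
    {"x": 0,"y": 0,"z": 0,"turn": -1.5,"jaw": 3},
    {"x": 0,"y": 0,"z": 0,"turn": -1.5,"jaw": 3},
    {"x": 0,"y": 0,"z": 0,"turn": -1.5,"jaw": 3},
    {"x": 0,"y": 0,"z": 0,"turn": 0,"jaw": 3}
  ]
}}

```text
t: 9.7
tool_pos: [0.5547, 0.1528, 0.1335]
tool_rot: [-1.564, 0.172, -0.171]
contact_force: [1.0, 0.4, -3.8]
opening: 0.0392
```

Call:
{"fn": "play_rows", "kwargs": {
  "moves": [
    {"x": 0,"y": 0,"z": -0.3,"turn": 0,"jaw": 3},
    {"x": 0,"y": 0,"z": -0.3,"turn": 0,"jaw": 3},
    {"x": 0,"y": 0,"z": -0.2,"turn": 0,"jaw": 3},
    {"x": 0,"y": 0,"z": 0,"turn": 0,"jaw": 3}
  ]
}}

```text
t: 10.03
tool_pos: [0.5547, 0.1527, 0.1253]
tool_rot: [-1.564, 0.172, -0.171]
contact_force: [1.2, -0.3, -3.9]
opening: 0.039
```

Call:
{"fn": "play_rows", "kwargs": {
  "moves": [
    {"x": 0,"y": 0,"z": -0.4,"turn": 0,"jaw": 3},
    {"x": 0,"y": 0,"z": -0.4,"turn": 0,"jaw": 3},
    {"x": 0,"y": 0,"z": -0.4,"turn": 0,"jaw": 3},
    {"x": 0,"y": 0,"z": 0,"turn": 0,"jaw": 3},
    {"x": 0,"y": 0,"z": 0,"turn": 0,"jaw": 3}
  ],
  "squeeze": 110
}}

```text
t: 10.45
tool_pos: [0.5553, 0.1529, 0.1153]
tool_rot: [-1.564, 0.171, -0.172]
contact_force: [-3.0, -0.4, 5.3]
opening: 0.0384
```

Call:
{"fn": "play_rows", "kwargs": {
  "moves": [
    {"x": 0,"y": 0,"z": -0.3,"turn": 0,"jaw": 3},
    {"x": 0,"y": 0,"z": -0.3,"turn": 0,"jaw": 3},
    {"x": 0,"y": 0,"z": 0,"turn": 0,"jaw": 3},
    {"x": 0,"y": 0,"z": 0,"turn": 0,"jaw": 3}
  ]
}}

```text
t: 10.78
tool_pos: [0.5555, 0.1529, 0.1103]
tool_rot: [-1.564, 0.17, -0.172]
contact_force: [-2.9, -0.6, 7.8]
opening: 0.0388
```

Call:
{"fn": "play_rows", "kwargs": {
  "moves": [
    {"x": 0,"y": 0,"z": -0.3,"turn": 0,"jaw": 3},
    {"x": 0,"y": 0,"z": 0,"turn": 0,"jaw": 3},
    {"x": 0,"y": 0,"z": 0,"turn": 0,"jaw": 3}
  ]
}}

```text
t: 11.03
tool_pos: [0.5558, 0.153, 0.1098]
tool_rot: [-1.564, 0.17, -0.172]
contact_force: [-10.3, -1.4, 18.8]
opening: 0.0385
```

Call:
{"fn": "play_rows", "kwargs": {
  "moves": [
    {"x": -0.1,"y": 0,"z": -0.2,"turn": 0,"jaw": 3},
    {"x": -0.1,"y": 0,"z": 0,"turn": 0,"jaw": 3},
    {"x": 0,"y": 0,"z": 0,"turn": 0,"jaw": 3},
    {"x": 0,"y": 0,"z": 0,"turn": 0,"jaw": 3}
  ]
}}

```text
t: 11.37
tool_pos: [0.5558, 0.153, 0.1098]
tool_rot: [-1.564, 0.166, -0.176]
contact_force: [-6.4, -2.0, 23.0]
opening: 0.0387
```

```bash
python3 - <<'E'
from h import *
s=eyes.get_image('side');t=eyes.get_image('top')
o=ctrl.get_obs();print(o['t'],o['tool_pos'],o['tool_rot'],o['contact_force'],o['wrist_torque'],o['opening'])
cv2.imwrite('pics/f0.png',s['img'][:,:,::-1])
J=[];d=s;c0=np.array((.5557,.1546))
c=proj(d,np.r_[c0,.10])[0].astype(int);h=30;f=13;o2=c-h
I=np.clip(1.6*cv2.resize(d['img'][o2[1]:o2[1]+60,o2[0]:o2[0]+60,::-1],(390,390),interpolation=cv2.INTER_CUBIC).astype(float),0,255).astype(np.uint8)
K=I.copy()
for zz,r,cl in((.078,.038,(255,120,0)),(.106,.038,(255,120,0)),(.090,.038,(0,0,255)),(.154,.008,(0,255,0))):
    cv2.polylines(K,[((proj(d,circ(c0,r,zz))-o2+.5)*6.5).round().astype(int)],True,cl,1)
cv2.imwrite('pics/f1.png',np.hstack([I,K]))
E
```

```text
11.4667 [0.55574561 0.15297303 0.10979491] [-1.56361567  0.1664708  -0.17559082] [-7.20937872 -1.63762076 23.35975967] [-0.615096    1.60195441 -0.03125659] 0.03874297199311487
```

View pics/f1.png

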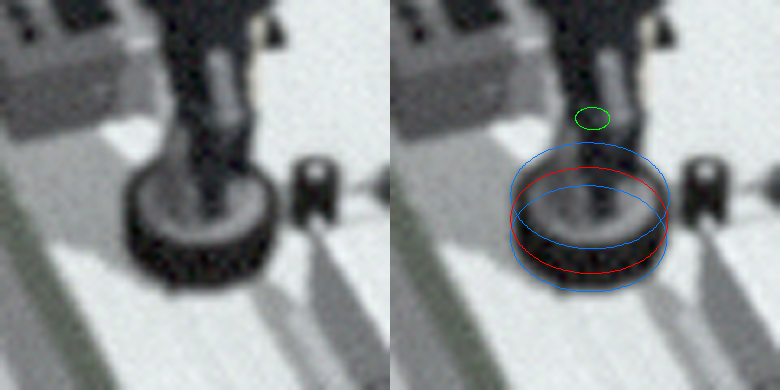

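View pics/f0.png

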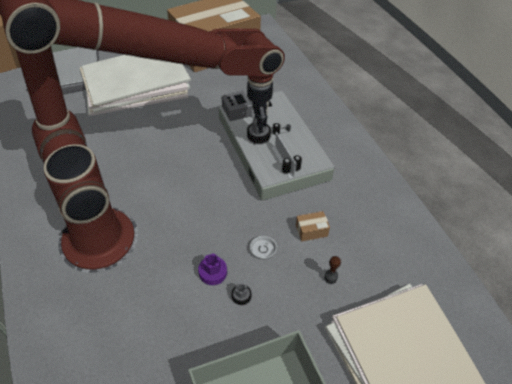

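The wheel outline fits the home height: its bottom edge is at crop row ~290, on the blue line and not the red raised one. Extra push no longer moves it. The bystanders look unmoved. I'll hand it in while holding.

Call:
{"fn": "play_rows", "kwargs": {
  "moves": [
    {"x": 0,"y": 0,"z": 0,"turn": 0,"jaw": 3},
    {"x": 0,"y": 0,"z": 0,"turn": 0,"jaw": 3},
    {"x": 0,"y": 0,"z": 0,"turn": 0,"jaw": 3},
    {"x": 0,"y": 0,"z": 0,"turn": 0,"jaw": 3}
  ]
}}

```text
t: 11.8
tool_pos: [0.5558, 0.153, 0.1098]
tool_rot: [-1.564, 0.166, -0.176]
contact_force: [-7.1, -2.1, 23.1]
opening: 0.0389
```

```bash
python3 -c "
from station import ctrl,finish_job
o=ctrl.get_obs();print(o['t'],o['tool_pos'],o['contact_force'],o['opening']);print(finish_job())"
```

```text
11.8 [0.55577767 0.15298964 0.10982634] [-7.14558927 -2.14090501 23.08705655] 0.038856033857558266
the job is handed in; nothing more can be done
None
```

I fitted the larger black wheel, neck up, on the spindle and handed the job in at 11.8 s with the robot still pressing it onto the seat.

- **Fitting:** I gripped the hexagonal neck across its flats and lowered the wheel over the spindle nose. It first stopped on the tops of the teeth. The splines meshed within about 6° of turning, and I slid it down against the spring.
- **Seating:** The tool stopped at z = 0.110 m, which puts the wheel's underside at 0.078 m, the seat height. A further 2 mm of commanded push raised the force but did not move it. The side view also fits the home height and not the 12 mm raised one.
- **Holding force:** The push measured about 23 N, or roughly 26 N counting the wheel's weight, against about 12 N from the spring. About 7 N of sideways force remained in x.
- **Bystanders:** The date stamp, clip dish and parcel look unmoved in the last side picture. The purple and small black wheels also look untouched.
- **What disagreed:** My estimate of the spindle angle from the pictures was up to about 6° off, and turning the wheel under light pressure corrected it. The two cameras also differed by 3–4 mm on positions.

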